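# Lay the cabinet leg in the drilling cradle and hold the length stop's index pin out

### The arm

A 6-joint arm with a two-finger parallel gripper is mounted at the origin on the work surface. World frame = base frame: x ahead of the robot, y to its left, z up, the work surface at z = 0. Lengths are in mm, angles in rad, forces in N, time in s.
With the tool pointing down it reaches from about 375 to 975 mm from the base axis. Payload 3.8 kg.
Tool frame: the origin (TCP) lies midway between the tips of the shut fingers; the grasp point (between the pads) lies 19 mm behind it (pinch_z is the distance from the TCP to the grasp point, in mm); z points along the fingers, y is the direction in which the jaws open and shut (so a half turn about z gives the same grasp; the last joint's range is limited). The gripper opens to 85 mm and grips with 20 to 120 N. Pads are 22 mm wide; open, the fingers measure 114 mm over their backs; the gripper's body (76 mm by 85 mm) begins 54 mm behind the grasp point. The pads swing forward as they close: fully open they stand 13 mm farther back than shut.
Start: joints at [1.285, 0.264, 1.604, -0, 1.274, -0.037], TCP at [166.211, 654.211, 231.28] pointing down, gripper open.
Joint ranges: [-2.63, 2.63], [-0.94, 2.18], [0.31, 2.57], [-1.31, 4.45], [0, 2.66], [-2.55, 2.55]. Speed limits (rad/s): [2.57, 2.57, 3.14, 3.14, 3.14, 3.14].

### API

Orientations are given as a rotation vector (axis times angle).
In Python, from rig import * gives the robot as it stands.
- The arm moves only by the shell command python3 -m inch 'ROWS'. ROWS is JSON, a list of rows, each a list of 5 numbers: the shift along the tool's x, y, z in m, then the turn about the tool's z in rad, then the closure, from -1 (fully open) to 1 (shut). In form: [[tx, ty, tz, spin, grip], ...]. A call has 1 to 10 rows; each row shifts and turns the commanded pose from where the row before left it, along the tool's axes as they then stand; what a row does not reach is not made up. A row lasts 1/12 s, in which the tool goes at most 41.7 mm and 7.16 degrees, less where a joint would pass 70% of its speed; a pose out of reach is approached as far as the arm can. A call with a gripper value outside its range is refused whole. The fingers move at their own pace and stop on an object; the grip force is fixed at half the most. Time passes only in rows, so rows that do not move let the fingers close. It gives the time, the measured TCP pose, the force and the opening at its end, in the units of the state.
- read_state(): the state, without advancing time (a new reading comes with each control period).
- read_camera(name): name is "scene" or "side" or "wrist"; returns a dict with "color" (420x560x3 uint8, red, green, blue), "K" (3x3 intrinsics, pixels), "R" (3x3) and "t" (3): a world point X has camera coordinates R X + t; the wrist camera has in their place "T_tool_cam" (4x4, takes a point from camera to tool coordinates, whose origin is the TCP and whose axes are the flange's). Camera axes: x right, y down, z forward; pixel columns grow to the right and rows downward; lengths in mm; the calibration is good to about 2 mm. A picture is of the moment at which its call begins: read the wrist's pose just before it. There is no depth.
- hand_in(): hands the job in, once; it reports no verdict.
The state is a dict: "time": time; "joints": joint angles; "qvel": joint speeds; "joint_torque": joint torques, N m; "tool_pos": TCP position; "eef_rot": TCP orientation; "force": force on the tool from outside, world axes, zero at the start; "wrist_torque": the same for the moment, N m; "opening": finger opening in mm.
Only numpy, scipy, OpenCV 4.12 (cv2) and the standard library are available. Lean on these libraries where they do the work, as an engineer would, in place of code of your own. Each camera call takes 0.05 s, during which the arm holds its last target.

### The job

Lay the standing turned leg down on its side in both V-blocks of the drilling cradle, its tenon towards the length stop, without dropping it, and let go of it. Then take the black knob of the stop's sprung index pin, pull the pin up as far as it goes and finish while holding it there, clear of its hole in the rail, so that a workmate can slide the stop up to the leg. Leave the drill, clamp, glue bottle and offcut where they are.

Things in the scene. Friction and masses are not known exactly. Their poses are not given: they have to be found in the camera images.
- leg: Turned beech cabinet leg, loose, about 0.13 kg: round body 38 mm in diameter, 150 mm long, with a round tenon 22 mm in diameter, 25 mm long on its upper end (175 mm overall). Starts standing on its foot on the bench. Origin: centre of the foot; its z axis runs along the leg from foot to tenon (up at the start).
- leg_mid (a point): Point on the leg's axis at the middle of its 38 mm body, 75 mm from the foot; axes as the leg's. The centre of mass is about 5 mm from it towards the tenon.
- leg_tenon (a point): Centre of the tenon's end face, 175 mm from the foot.
- jig: Drilling cradle fixed to the bench: plywood base 120 mm (x) by 370 mm (y, from -90 to +280), 18 mm thick. Origin on the bench midway between two V-blocks; trough along y, stop at +y, z up. The wooden V-blocks (90 degree grooves, 64 mm wide, 20 mm thick along y, tops 57 mm above the bench) are centred at y = -45 and +45 mm; the 70 mm between them is free down to the base.
- cradle_seat (a point): Centre of the cradle, 62.5 mm above the bench midway between the V-blocks, on the axis that the leg has when it lies in them; axes as the jig's, +y towards the stop. The leg is held by both V-blocks when leg_mid is within 30 mm of this point along the trough.
- stop_face (a point): Centre of the steel face of the length stop, 150 mm along the jig's +y from the cradle's centre, 57 mm above the bench; axes as the jig's. The stop, 48 mm (x) by 52 mm (y), top 80 mm above the bench, sits behind it on an aluminium rail 30 mm wide (top 32 mm above the bench, y +80 to +270 mm, index holes every 20 mm). It does not move during the job.
- knob (a point): Black round knob of the index pin on top of the length stop: 28 mm in diameter from 6 mm below to 8 mm above this point, narrower above and below, 24 mm high. This point is its centre on the vertical pin axis, 180 mm along the jig's +y from the cradle's centre, 112 mm above the bench with the pin in, 32 mm above the stop's top; it rises with the pin. Below it is a 20 mm sleeve and 27 mm nut.
- index_pin (a joint): How far the sprung index pin is pulled straight up, in m: 0 seated 10 mm deep in its hole in the rail, 0.010 just out of the hole, 0.015 fully up against its end stop. The spring pulls it back down with about 5 N when seated and 12 N fully up, and it snaps back when released.
- drill: Cordless drill standing on its battery, about 240 mm long and 200 mm high, 1.3 kg, bystander. Origin: underside centre of the battery.
- clamp: Bar clamp lying on the bench, 300 mm bar, about 90 mm wide, 26 mm high, bystander. Origin: on the bench under the middle of its bar.
- offcut: Pine offcut 120 x 45 x 45 mm with a drilled hole, lying on the bench, bystander. Origin: underside centre.
- glue: White glue bottle, 60 mm in diameter, 176 mm high, standing on the bench, bystander. Origin: underside centre.

How it is judged (in metres and radians):
On the way, in this order (a step that is already met when the one before it is completed fails the run):
1. the leg lies in both V-blocks, tenon towards the stop, let go (angle between the z axis of leg and the y axis of jig, either way round below 0.08 rad and y of leg_tenon in the frame of cradle_seat above 0.05 m and y of leg_mid in the frame of cradle_seat between -0.032 and 0.032 m and x of leg_mid in the frame of cradle_seat between -0.006 and 0.006 m and z of leg_mid in the frame of cradle_seat between -0.005 and 0.005 m and contact force between leg and the fingers below 0.1 N and linear speed of leg below 0.02 m/s), for 0.3 s.
2. the index pin is held fully up by its knob (value of joint index_pin above 0.012 m and contact force between the fingers and index_pin above 3 N), for 0.5 s.
At the end, for the whole second after the job is handed in: The pin is held up by its knob in the fingers, over 12 of its 15 mm; the leg lies at rest in both V-blocks, tenon towards the stop, untouched: axis within 0.08 rad of the trough, middle within 32 mm of the cradle centre along it, 6 mm across, 5 mm in height (all of step 1 and all of step 2 and contact force between index_pin and leg below 0.1 N and contact force between leg and jig above 0.3 N and contact force between leg and the arm below 0.1 N); the arm keeps its last pose, push and grip.
It fails at once if the leg is dropped or toppled: faster than 0.5 m/s out of the fingers (linear speed of leg above 0.5 m/s and contact force between leg and the fingers below 0.05 N).
It fails at once if a bystander is pushed more than 30 mm (distance of any of drill, clamp, offcut, glue from where it was at the start of the episode above 0.03 m).
It fails at once if the drill or the glue bottle is knocked over (angle between any of drill, glue's own z axis and vertical above 0.5 rad).
It also fails if it takes over 45 s, if anything falls off the work surface, if the arm or the gripper's body presses on something with over 40 N, if the wrist force passes 120 N, or if a joint passes its speed limit or range.

## Working session

There is one attempt and no reset: what is moved stays moved. The work goes in short steps, Python scripts to look and compute and a shell command to move; the robot and the scene stay as the last step left them, time stands still between calls to the robot, and variables do not carry over. Pictures are saved under pics/ and viewed, and the job is handed in when it is done.

```bash
ls; mkdir -p pics
python3 - <<'E'
from rig import *
import cv2
s=read_state(); print({k:s[k] for k in('time','tool_pos','eef_rot','opening','force')})
for n in('scene','side','wrist'):
    c=read_camera(n); cv2.imwrite(f'pics/{n}0.png',c['color'][:,:,::-1])
    print(n,c['K'], c.get('R'),c.get('t'),c.get('T_tool_cam'))
E
```

```text
pics
{'time': 0.0, 'tool_pos': array([165.99814217, 653.50848275, 229.91821688]), 'eef_rot': array([-0.38977364, -3.11691805,  0.00354465]), 'opening': 85.39023370930447, 'force': array([-0.65679087, -0.4118988 , -0.30798012])}
scene [[439.96612619   0.         281.09923514]
 [  0.         439.96612619 208.63422898]
 [  0.           0.           1.        ]] [[-0.72967925  0.68377372 -0.00465662]
 [ 0.51489358  0.54495463 -0.66174697]
 [-0.44994754 -0.4852607  -0.74971279]] [ 377.48642283 -230.64185212 1586.44463434] None
side [[472.28212937   0.         271.98385583]
 [  0.         472.28212937 200.00165102]
 [  0.           0.           1.        ]] [[ 0.9872388  -0.15751409 -0.02342786]
 [-0.11184343 -0.58109497 -0.80611394]
 [ 0.11336049  0.79844721 -0.59129641]] [-551.93435501  195.02348374 1170.16815559] None
wrist [[356.70055719   0.         282.26067883]
 [  0.         356.70055719 210.86767088]
 [  0.           0.           1.        ]] None None [[ 2.55388681e-04 -9.52217754e-01 -3.05419849e-01  7.81699987e+01]
 [ 9.99998837e-01 -2.16123153e-04  1.51000235e-03  5.39720680e-01]
 [-1.50385934e-03 -3.05419879e-01  9.52216591e-01 -1.42429840e+02]
 [ 0.00000000e+00  0.00000000e+00  0.00000000e+00  1.00000000e+00]]
```

View pics/scene0.png

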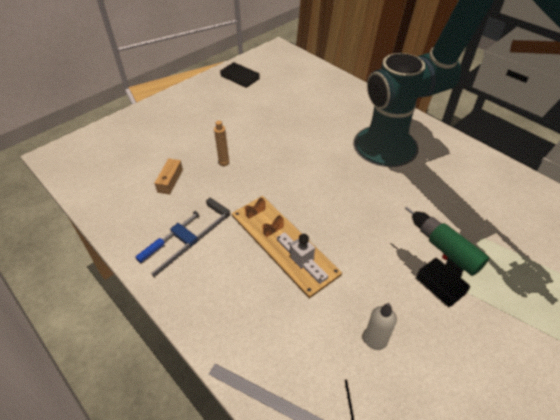

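View pics/side0.png

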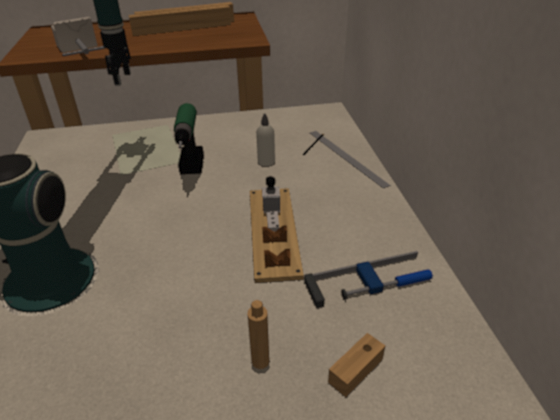

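View pics/wrist0.png

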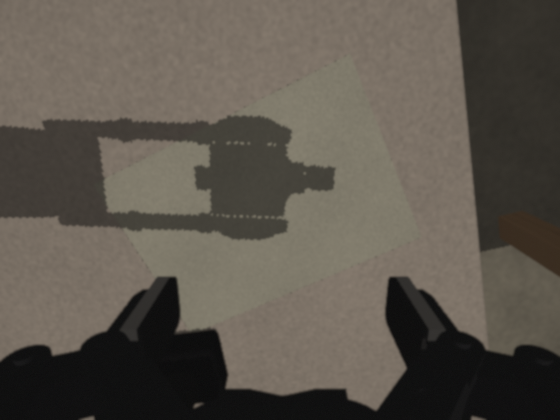

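The scene view shows the leg at about (221,145) and the jig running from (255,205) to (320,285), with the knob at (304,240). In the side view the leg is at about (258,335), the jig spans (250–300, 190–275) and the knob is at (270,184). The tool can't tilt, so I'll grip the leg high and tip it over the first V-block, letting it pivot between the pads. Next I'll measure positions.

Run:
```python
import cv2
a=cv2.imread('pics/scene0.png');b=cv2.imread('pics/side0.png')
cv2.imwrite('pics/sc_crop.png',cv2.resize(a[110:310,200:360],None,fx=3,fy=3,interpolation=cv2.INTER_CUBIC)[:600])
cv2.imwrite('pics/si_crop.png',cv2.resize(b[170:380,220:330],None,fx=2.8,fy=2.8,interpolation=cv2.INTER_CUBIC))
for n,i in(('scene',a),('side',b)):
    h=cv2.cvtColor(i,cv2.COLOR_BGR2HSV)
    for p in ([(221,145),(255,205),(285,250),(304,240)] if n=='scene' else [(258,335),(255,240),(290,240),(270,184),(275,255)]): print(n,p,h[p[1],p[0]])
```

```text
scene (221, 145) [ 13 138 109]
scene (255, 205) [ 14 157 122]
scene (285, 250) [ 16 131 198]
scene (304, 240) [22 74 38]
side (258, 335) [ 15 145  67]
side (255, 240) [ 17 129 138]
side (290, 240) [ 17 130 137]
side (270, 184) [45 85  6]
side (275, 255) [ 14 159  96]
```

View pics/sc_crop.png

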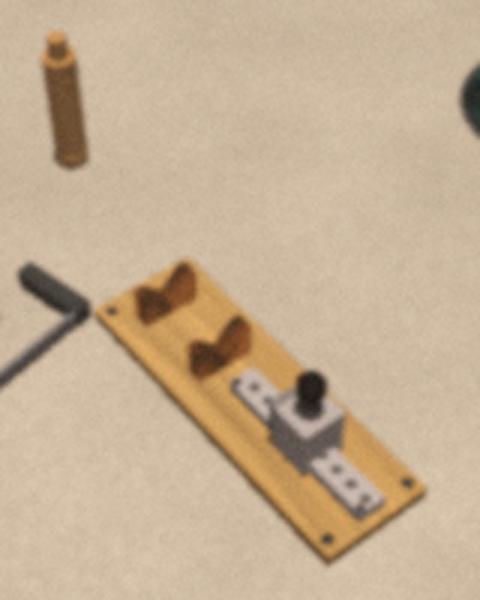

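View pics/si_crop.png

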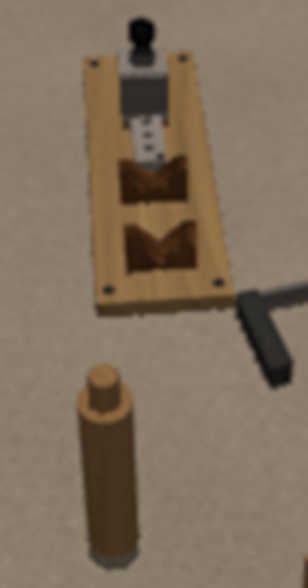

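Crop readings: the scene crop (×3) has the tenon top at (57,38), the knob at (311,385) and the base corners at (190,261), (97,312), (328,555) and (425,488). The side crop (×2.8) has the tenon top at (103,373), the knob at (142,32) and the corners at (97,303), (232,291), (84,57) and (189,53).

```bash
cat > hlp.py <<'E'
from rig import *
import numpy as np, cv2
from scipy.spatial.transform import Rotation as Ro
def ray(c,p):
    d=np.linalg.inv(c['K'])@np.array([p[0],p[1],1.]); return -c['R'].T@c['t'], c['R'].T@d
def plane(c,p,z):
    o,d=ray(c,p); return o+d*(z-o[2])/d[2]
def tri(c1,p1,c2,p2):
    o1,d1=ray(c1,p1);o2,d2=ray(c2,p2)
    A=np.stack([d1,-d2],1); s=np.linalg.lstsq(A,o2-o1,rcond=None)[0]
    a=o1+s[0]*d1;b=o2+s[1]*d2; return (a+b)/2,np.linalg.norm(a-b)
E
python3 - <<'E'
from hlp import *
np.set_printoptions(precision=1,suppress=True)
a=read_camera('scene');b=read_camera('side')
S=lambda x,y:((x+.5)/3-.5+200,(y+.5)/3-.5+110); D=lambda x,y:((x+.5)/2.8-.5+220,(y+.5)/2.8-.5+170)
print('tenon',tri(a,S(57,38),b,D(103,373)),plane(a,S(57,38),175),plane(b,D(103,373),175))
print('knob',tri(a,S(311,385),b,D(142,32)),plane(a,S(311,385),112),plane(b,D(142,32),112))
cs=[plane(a,S(*p),18) for p in((97,312),(190,261),(425,488),(328,555))]
cd=[plane(b,D(*p),18) for p in((232,291),(97,303),(84,57),(189,53))]
for c in(cs,cd):
    c=np.array(c)[:,:2];print(c,[np.linalg.norm(c[i]-c[(i+1)%4]) for i in range(4)])
    yv=(c[2]+c[3]-c[0]-c[1])/2; u=yv/np.linalg.norm(yv)
    print('axis angle',np.degrees(np.arctan2(u[1],u[0])),'origin',c.mean(0)-95*u,'knobpred',c.mean(0)+85*u)
s=read_state();print(Ro.from_rotvec(s['eef_rot']).as_matrix())
E
```

```text
tenon (array([ 483.4, -323.8,  174.8]), np.float64(1.1423660512480094)) [ 484.1 -323.6  175. ] [ 482.9 -323.6  175. ]
knob (array([581.7, 154.9, 113.9]), np.float64(0.8662295209277047)) [580.1 154.  112. ] [582.4 157.3 112. ]
[[ 619.  -111.5]
 [ 502.7  -99.5]
 [ 534.8  260.2]
 [ 649.   248.3]] [np.float64(116.96899426947935), np.float64(361.126678448493), np.float64(114.85545116924203), np.float64(360.9887747957434)]
axis angle 85.06339611627162 origin [568.2 -20.3] knobpred [583.7 159.1]
[[ 616.  -113.4]
 [ 499.6 -106.5]
 [ 532.7  260. ]
 [ 645.3  245.8]] [np.float64(116.58324206811943), np.float64(367.9884966599506), np.float64(113.48257307527923), np.float64(360.3269203820528)]
axis angle 85.09468672455304 origin [565.3 -23.2] knobpred [580.7 156.1]
[[-1.   0.2 -0. ]
 [ 0.2  1.  -0. ]
 [ 0.  -0.  -1. ]]
```

The jig's origin is about (567,-22) and its y axis points at 85.1°. The knob is at (581.5,156) and the leg at (483.4,-323.7), with the tenon height measuring 174.8 mm against the expected 175. I'll spin the jaws onto the jig's x axis while rising.

```bash
cat >> hlp.py <<'E'
O=np.array([566.8,-21.8]); A=np.radians(85.08); U=np.array([np.cos(A),np.sin(A)]); X=np.array([U[1],-U[0]])
def st():
    s=read_state(); R=Ro.from_rotvec(s['eef_rot']).as_matrix()
    yaw=np.degrees(np.arctan2(R[1,1],R[0,1])); p=s['tool_pos']; d=p[:2]-O
    print('t',round(s['time'],2),'tcp',np.round(p,1),'yaw_y',round(yaw,2),'jig xy',np.round([d@X,d@U],1),'open',round(s['opening'],1),'F',np.round(s['force'],1),'tilt',np.round(R[:,2],3))
    return s,R
def go(target):
    s,R=st(); print('tool shift mm',np.round(R.T@(np.array(target)-s['tool_pos']),1))
E
python3 -c "
from hlp import *
st()"
python3 -m inch '[[0,0,-0.008,0.117,-1],[0,0,-0.008,0.117,-1],[0,0,-0.008,0.117,-1],[0,0,-0.008,0.117,-1],[0,0,-0.008,0.117,-1],[0,0,-0.008,0.117,-1],[0,0,-0.008,0.117,-1],[0,0,-0.008,0.117,-1],[0,0,-0.008,0.117,-1],[0,0,-0.008,0.117,-1]]'
python3 -m inch '[[0,0,0,0.117,-1],[0,0,0,0.117,-1],[0,0,0,0,-1]]'
python3 -c "
from hlp import *
go([583,160,310])"
```

```text
t 0.25 tcp [166.1 653.9 230.6] yaw_y 75.74 jig xy [-457.1  638.8] open 85.8 F [ 0.3 -0.6 -0. ] tilt [-0.    -0.001 -1.   ]
time: 1.08
tool_pos: [166.2, 654.1, 311.5]
eef_rot: [2.053, 2.378, -0.001]
force: [0.5, 0.1, -0.1]
opening: 85.4
time: 1.33
tool_pos: [166.2, 654.2, 311.4]
eef_rot: [-2.314, -2.125, -0.0]
force: [0.1, -0.1, -0.0]
opening: 85.3
t 1.33 tcp [166.2 654.2 311.4] yaw_y -4.86 jig xy [-457.1  639.2] open 85.3 F [ 0.1 -0.1 -0. ] tilt [ 0.  0. -1.]
tool shift mm [-457.1  457.2    1.4]
```

```bash
python3 -m inch '[[-0.025,0.025,0,0,-1],[-0.025,0.025,0,0,-1],[-0.025,0.025,0,0,-1],[-0.025,0.025,0,0,-1],[-0.025,0.025,0,0,-1],[-0.025,0.025,0,0,-1],[-0.025,0.025,0,0,-1],[-0.025,0.025,0,0,-1],[-0.025,0.025,0,0,-1],[-0.025,0.025,0,0,-1]]'
python3 -m inch '[[-0.025,0.025,0,0,-1],[-0.025,0.025,0,0,-1],[-0.025,0.025,0,0,-1],[-0.025,0.025,0,0,-1],[-0.025,0.025,0,0,-1],[-0.025,0.025,0,0,-1],[-0.025,0.025,0,0,-1],[-0.025,0.025,0,0,-1],[0,0,0,0,-1]]'
python3 - <<'E'
from hlp import *
s=read_state();c=read_camera('wrist');cv2.imwrite('pics/w1.png',c['color'][:,:,::-1])
go([483.4,-323.7,310])
E
```

```text
time: 2.17
tool_pos: [395.6, 383.0, 311.2]
eef_rot: [2.306, 2.133, 0.0]
force: [0.6, -0.3, 0.3]
opening: 85.4
time: 2.92
tool_pos: [581.1, 163.8, 310.6]
eef_rot: [2.31, 2.125, -0.002]
force: [0.0, 0.6, 0.3]
opening: 85.2
t 2.97 tcp [579.3 166.1 310.6] yaw_y -4.77 jig xy [ -3.6 188.3] open 85.0 F [-0.   0.6 -0.2] tilt [-0.001 -0.001 -1.   ]
tool shift mm [-496.1  -54.9    1.1]
```

View pics/w1.png

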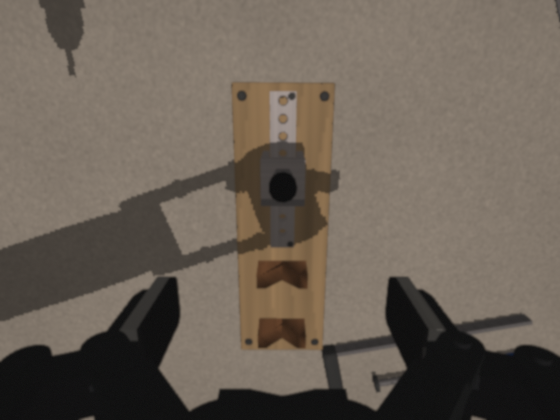

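The wrist view shows the whole base, with corners at (232,83), (335,84), (322,349) and (241,349), and the knob at (283,186). I'll cross-check the jig pose from these.

```bash
cat >> hlp.py <<'E'
def wcam(c,s):
    T=c['T_tool_cam']; R=Ro.from_rotvec(s['eef_rot']).as_matrix()
    Rw=R@T[:3,:3]; tw=R@T[:3,3]+s['tool_pos']
    return dict(K=c['K'],R=Rw.T,t=-Rw.T@tw,color=c['color'])
E
python3 - <<'E'
from hlp import *
np.set_printoptions(precision=1,suppress=True)
s=read_state(); c=wcam(read_camera('wrist'),s)
i=cv2.cvtColor(c['color'],cv2.COLOR_RGB2HSV); 
q=np.array([plane(c,p,18)[:2] for p in((241,349),(322,349),(335,84),(232,83))]);print(q,[np.linalg.norm(q[i]-q[(i+1)%4]) for i in range(4)])
yv=(q[2]+q[3]-q[0]-q[1])/2;u=yv/np.linalg.norm(yv);print(np.degrees(np.arctan2(u[1],u[0])),q.mean(0)-95*u)
print('knob',plane(c,(283,187),120))
E
```

```text
[[ 497.  -100. ]
 [ 614.9 -109.8]
 [ 647.7  253.6]
 [ 529.9  264.5]] [np.float64(118.31006901077437), np.float64(364.9149406291429), np.float64(118.35180752918743), np.float64(365.9427227695464)]
84.84239815408057 [563.8 -17.5]
knob [579.9 162.5 120. ]
```

```bash
python3 -m inch '[[-0.033,-0.0037,0,0,-1],[-0.033,-0.0037,0,0,-1],[-0.033,-0.0037,0,0,-1],[-0.033,-0.0037,0,0,-1],[-0.033,-0.0037,0,0,-1],[-0.033,-0.0037,0,0,-1],[-0.033,-0.0037,0,0,-1],[-0.033,-0.0037,0,0,-1],[-0.033,-0.0037,0,0,-1],[-0.033,-0.0037,0,0,-1]]'
python3 -m inch '[[-0.033,-0.0037,0,0,-1],[-0.033,-0.0037,0,0,-1],[-0.033,-0.0037,0,0,-1],[-0.033,-0.0037,0,0,-1],[-0.033,-0.0037,0,0,-1],[0,0,0,0,-1],[0,0,0,0,-1]]'
python3 - <<'E'
from hlp import *
s=read_state();c=read_camera('wrist');cv2.imwrite('pics/w2.png',c['color'][:,:,::-1])
c=wcam(c,s)
h=cv2.cvtColor(c['color'],cv2.COLOR_RGB2HSV)
m=((h[...,0]<20)&(h[...,1]>90)).astype(np.uint8)
n,l,stt,ce=cv2.connectedComponentsWithStats(m)
for k in range(1,n):
    if stt[k,4]>100: print(stt[k],ce[k],plane(c,ce[k],175))
go([483.4,-323.7,310])
E
```

```text
time: 3.85
tool_pos: [513.3, -156.8, 311.5]
eef_rot: [-2.306, -2.133, -0.001]
force: [0.9, -0.4, 0.3]
opening: 85.5
time: 4.43
tool_pos: [481.8, -319.8, 311.0]
eef_rot: [-2.31, -2.128, -0.001]
force: [-0.3, 0.7, 0.4]
opening: 85.5
[ 263  152   41   63 2002] [283.24725275 184.87162837] [ 483.72482627 -308.05200189  175.        ]
[ 382  154  112   91 4911] [437.79006312 197.42476074] [ 607.59067017 -328.67599282  175.        ]
t 4.48 tcp [ 482.1 -318.9  311. ] yaw_y -4.64 jig xy [ -59.  -303.2] open 85.5 F [0.1 0.3 0.2] tilt [-0.     0.001 -1.   ]
tool shift mm [-4.7  1.7  1. ]
```

View pics/w2.png

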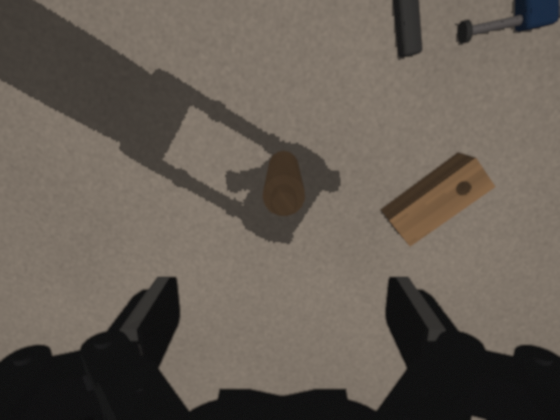

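```bash
python3 -m inch '[[0,0,0.025,0,-1],[0,0,0.025,0,-1],[0,0,0.025,0,-1],[0,0,0.025,0,-1],[0,0,0.01,0,-1],[0,0,0,0,-1],[0,0,0,0,-1]]'
python3 - <<'E'
from hlp import *
s=read_state();c=read_camera('wrist');cv2.imwrite('pics/w3.png',c['color'][:,:,::-1])
st()
E
```

```text
time: 5.07
tool_pos: [482.4, -318.6, 201.5]
eef_rot: [-2.308, -2.13, -0.0]
force: [0.6, 0.4, -0.1]
opening: 85.6
t 5.12 tcp [ 483.1 -319.5  202.8] yaw_y -4.61 jig xy [ -57.9 -303.8] open 85.2 F [0.6 0.2 1.3] tilt [ 0.002 -0.001 -1.   ]
```

View pics/w3.png

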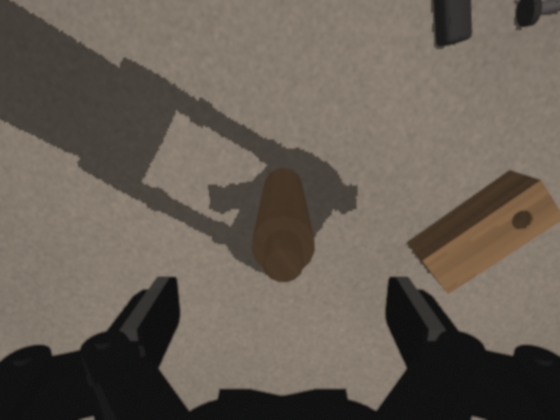

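Tenon top at about (284,256) and shoulder centre at about (284,248). I'll convert those.

Run:
```python
from hlp import *
s=read_state();c=wcam(read_camera('wrist'),s)
print(plane(c,(284,257),175),plane(c,(284,248),150),plane(c,(284,188),0))
g=cv2.cvtColor(c['color'],cv2.COLOR_RGB2HSV);m=((g[...,0]<20)&(g[...,1]>90)).astype(np.uint8)*255
m[:,380:]=0
im=c['color'][150:300,210:360,::-1]
cv2.imwrite('pics/w3c.png',cv2.resize(cv2.convertScaleAbs(im,alpha=2.5),None,fx=4,fy=4,interpolation=cv2.INTER_CUBIC))
go([483.4,-321,100])
```

```text
[ 484.05893423 -320.49027961  175.        ] [ 483.78544729 -326.32933928  150.        ] [ 484.83610981 -327.24729239    0.        ]
t 5.17 tcp [ 483.3 -320.   203.5] yaw_y -4.63 jig xy [ -57.6 -304.3] open 85.7 F [ 0.2 -0.7 -0.1] tilt [ 0.003 -0.002 -1.   ]
tool shift mm [ -0.8  -0.2 103.5]
```

View pics/w3c.png

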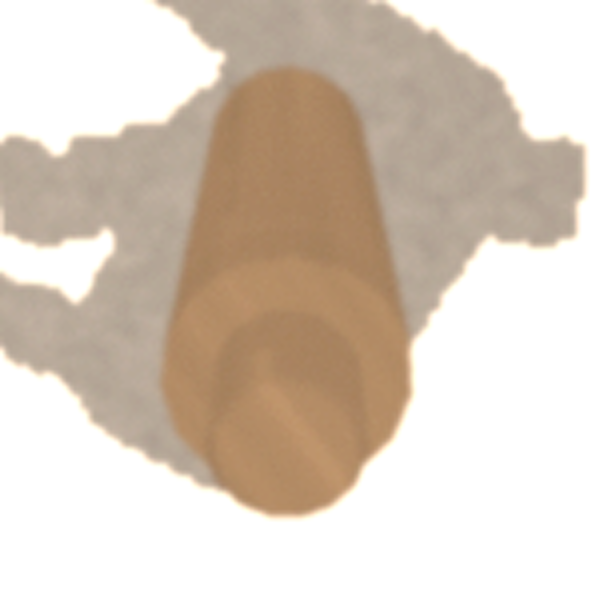

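```bash
python3 -m inch '[[-0.0035,0,0.02,0,-1],[0,0,0.025,0,-1],[0,0,0.025,0,-1],[0,0,0.017,0,-1],[0,0,0,0,-1],[0,0,0,0,1],[0,0,0,0,1],[0,0,0,0,1],[0,0,0,0,1],[0,0,0,0,1]]'
python3 -m inch '[[0,0,0,0,1],[0,0,0,0,1],[0,0,0,0,1]]'
python3 - <<'E'
from hlp import *
for n in('wrist','side'):
  c=read_camera(n);cv2.imwrite(f'pics/{n}4.png',c['color'][:,:,::-1])
st()
E
```

```text
time: 6.0
tool_pos: [483.0, -324.5, 116.7]
eef_rot: [2.308, 2.126, 0.001]
force: [-1.6, 0.1, 6.4]
opening: 36.8
time: 6.25
tool_pos: [483.0, -324.5, 116.8]
eef_rot: [2.308, 2.126, 0.001]
force: [-1.2, 0.4, 6.3]
opening: 36.9
t 6.35 tcp [ 483.  -324.5  116.8] yaw_y -4.7 jig xy [ -57.5 -308.8] open 36.8 F [-1.1 -0.9  6. ] tilt [ 0.003 -0.003 -1.   ]
```

View pics/side4.png

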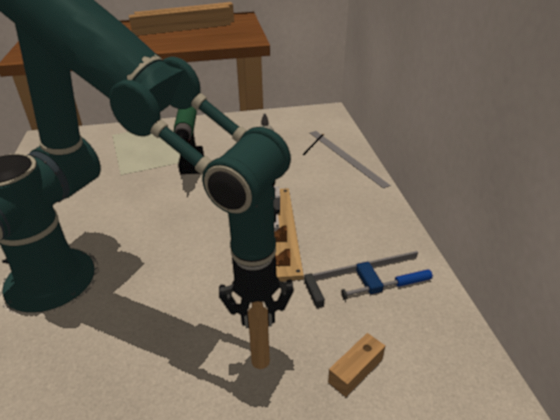

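View pics/wrist4.png

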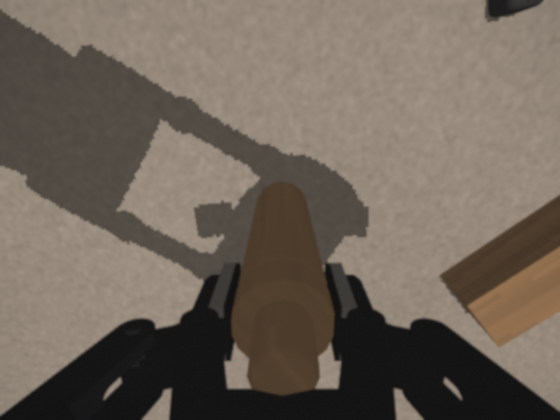

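The leg is gripped just under the shoulder at 36.8 mm opening. I'll lift it and carry it to just before V-block 1.

```bash
python3 -m inch '[[0,0,-0.015,0,1],[0,0,-0.02,0,1],[0,0,-0.015,0,1],[0.02,0.0055,0,0,1],[0.025,0.0065,0,0,1],[0.025,0.0065,0,0,1],[0.025,0.0065,0,0,1],[0.025,0.0065,0,0,1],[0.025,0.0065,0,0,1],[0.025,0.0065,0,0,1]]'
python3 -m inch '[[0.025,0.0065,0,0,1],[0.019,0.007,0,0,1],[0,0,0,0,1],[0,0,0,0,1]]'
python3 - <<'E'
from hlp import *
s,R=st()
for n in('wrist','side','scene'):
  c=read_camera(n);cv2.imwrite(f'pics/{n}5.png',c['color'][:,:,::-1])
E
```

```text
time: 7.18
tool_pos: [540.2, -156.4, 164.6]
eef_rot: [2.311, 2.128, 0.0]
force: [0.2, -0.2, -1.9]
opening: 36.2
time: 7.52
tool_pos: [557.3, -114.0, 164.5]
eef_rot: [2.308, 2.131, -0.0]
force: [-0.3, -0.8, -1.0]
opening: 36.7
t 7.52 tcp [ 557.3 -114.   164.5] yaw_y -4.56 jig xy [ -1.6 -92.7] open 36.7 F [-0.3 -0.8 -1. ] tilt [ 0. -0. -1.]
```

View pics/side5.png

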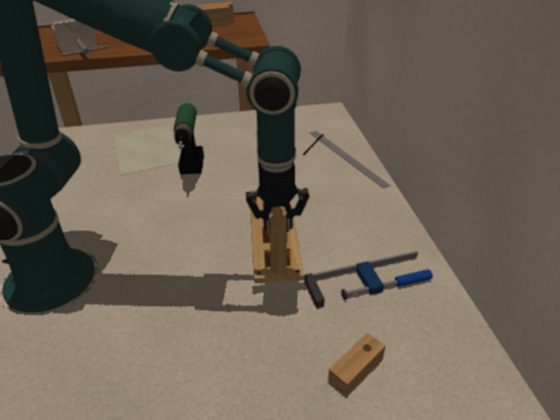

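View pics/scene5.png

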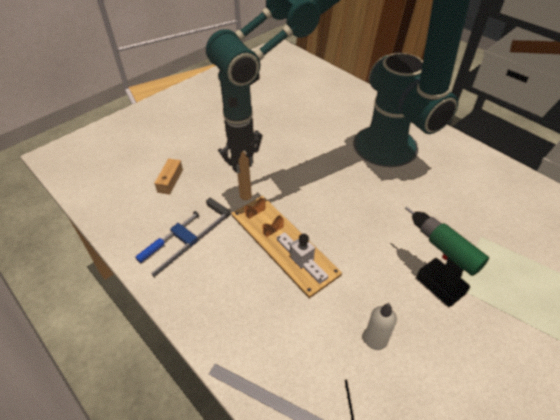

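View pics/wrist5.png

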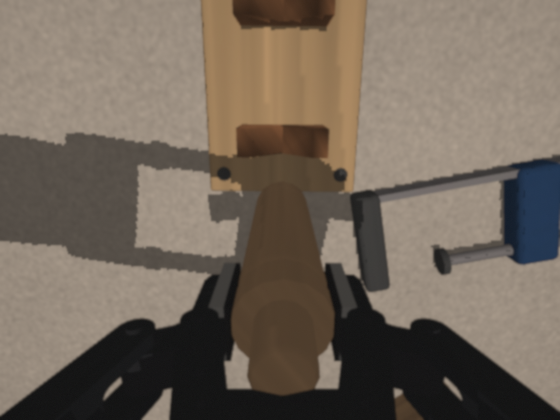

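The leg is aligned with the trough: in the wrist view the foot is at (282,190) and the base centre is at column 281. I'll lower it and creep against block 1.

```bash
python3 -m inch '[[0,0.001,0.012,0,1],[0,0,0.009,0,1],[0.006,0,0,0,1],[0.005,0,0,0,1],[0.003,0,0,0,1],[0,0,0,0,1]]'
python3 -m inch '[[0.003,0,0,0,1],[0,0,0,0,1]]'
python3 -m inch '[[0.003,0,0,0,1],[0,0,0,0,1]]'
python3 -c "
from hlp import *
st()"
```

```text
time: 8.17
tool_pos: [559.3, -100.3, 143.3]
eef_rot: [-2.31, -2.129, -0.0]
force: [-0.5, 0.5, -0.8]
opening: 36.6
time: 8.33
tool_pos: [559.8, -97.5, 143.7]
eef_rot: [2.31, 2.129, 0.001]
force: [0.5, -0.1, -1.6]
opening: 37.2
time: 8.5
tool_pos: [560.0, -95.0, 143.7]
eef_rot: [2.309, 2.128, 0.0]
force: [0.0, -1.9, -0.4]
opening: 36.7
t 8.5 tcp [560.  -95.  143.7] yaw_y -4.67 jig xy [ -0.5 -73.5] open 36.7 F [ 0.  -1.9 -0.4] tilt [ 0.001 -0.001 -1.   ]
```

Contact at jig y = -73.5, as predicted (-74). I'll compute the tipping arc.

Run:
```python
import numpy as np
th=np.radians(np.arange(0,91,5));s=130-2*np.sin(th);r=19*np.sqrt(1+np.sin(th)**2)
y=-55+s*np.sin(th)-r*np.cos(th);z=35.6+s*np.cos(th)+r*np.sin(th)-22
for i in range(len(th)): print(5*i,np.round([y[i],z[i]],1), np.round([y[i]-y[i-1],z[i-1]-z[i]],1) if i else '')
```

```text
0 [-74.  143.6] 
5 [-62.7 144.6] [11.3 -1. ]
10 [-51.5 144.6] [11.2 -0. ]
15 [-40.4 143.7] [11.   0.9]
20 [-29.6 142. ] [10.8  1.8]
25 [-19.1 139.4] [10.5  2.6]
30 [ -8.9 135.9] [10.2  3.4]
35 [  1.  131.7] [9.9 4.2]
40 [ 10.4 126.7] [9.5 5. ]
45 [ 19.5 121. ] [9.  5.7]
50 [ 28.  114.5] [8.6 6.5]
55 [ 36.1 107.3] [8.  7.2]
60 [43.5 99.5] [7.5 7.8]
65 [50.3 91. ] [6.8 8.5]
70 [56.5 81.9] [6.1 9.1]
75 [61.9 72.3] [5.4 9.7]
80 [66.5 62.1] [ 4.6 10.2]
85 [70.2 51.5] [ 3.7 10.6]
90 [73.  40.5] [ 2.8 11. ]
```

```bash
python3 -m inch '[[0.0057,0,-0.0007,0,1],[0.0057,0,-0.0003,0,1],[0.0056,0,0,0,1],[0.0056,0,0,0,1],[0.0055,0,0.0004,0,1],[0.0055,0,0.0005,0,1],[0.0054,0,0.0009,0,1],[0.0054,0,0.0009,0,1],[0,0,0,0,1]]'
python3 - <<'E'
from hlp import *
s,R=st()
for n in('side','scene'):
  c=read_camera(n);cv2.imwrite(f'pics/{n}6.png',cv2.resize(c['color'][150:300,190:340,::-1],None,fx=4,fy=4))
E
```

```text
time: 9.25
tool_pos: [563.4, -49.6, 141.4]
eef_rot: [-2.309, -2.129, -0.001]
force: [-1.1, -2.7, 2.1]
opening: 36.5
t 9.25 tcp [563.4 -49.6 141.4] yaw_y -4.65 jig xy [ -1.  -27.9] open 36.5 F [-1.1 -2.7  2.1] tilt [ 0.     0.001 -1.   ]
```

View pics/scene6.png

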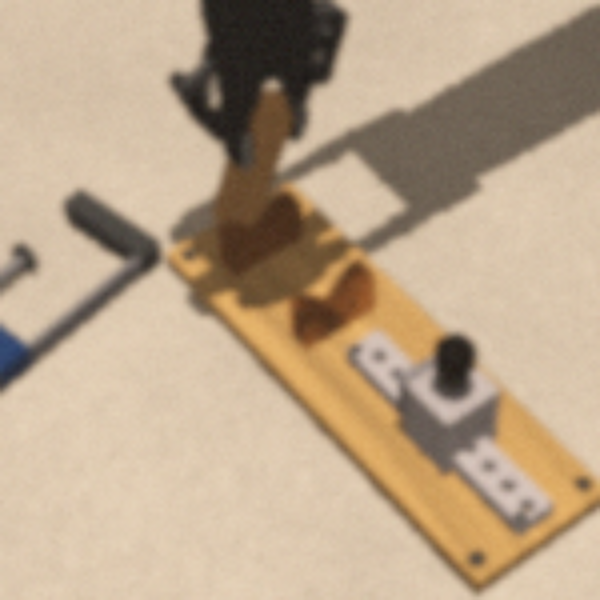

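The leg is tilting against block 1 with light forces of about 3 N, so the method works. Continuing from 20° to 55°.

```bash
python3 -m inch '[[0.0052,0.0005,0.0013,0,1],[0.0053,0.0005,0.0013,0,1],[0.0051,0,0.0017,0,1],[0.0051,0,0.0017,0,1],[0.005,0,0.0021,0,1],[0.0049,0,0.0021,0,1],[0.0048,0,0.0025,0,1],[0.0047,0,0.0025,0,1],[0,0,0,0,1]]'
python3 -m inch '[[0.0045,0,0.0028,0,1],[0.0045,0,0.0029,0,1],[0.0043,0,0.0032,0,1],[0.0043,0,0.0033,0,1],[0.004,0,0.0036,0,1],[0.004,0,0.0036,0,1],[0,0,0,0,1]]'
python3 - <<'E'
from hlp import *
s,R=st()
for n in('side','scene'):
  c=read_camera(n);cv2.imwrite(f'pics/{n}7.png',cv2.resize(c['color'][150:300,190:340,::-1],None,fx=4,fy=4))
E
```

```text
time: 10.1
tool_pos: [567.1, -9.8, 125.5]
eef_rot: [-2.309, -2.128, 0.001]
force: [-1.6, -3.5, 0.4]
opening: 36.6
time: 10.68
tool_pos: [569.5, 15.7, 106.1]
eef_rot: [-2.309, -2.128, -0.0]
force: [-1.2, -2.4, 0.5]
opening: 36.6
t 10.68 tcp [569.5  15.7 106.1] yaw_y -4.67 jig xy [-0.5 37.6] open 36.6 F [-1.2 -2.4  0.5] tilt [-0.001  0.001 -1.   ]
```

View pics/scene7.png

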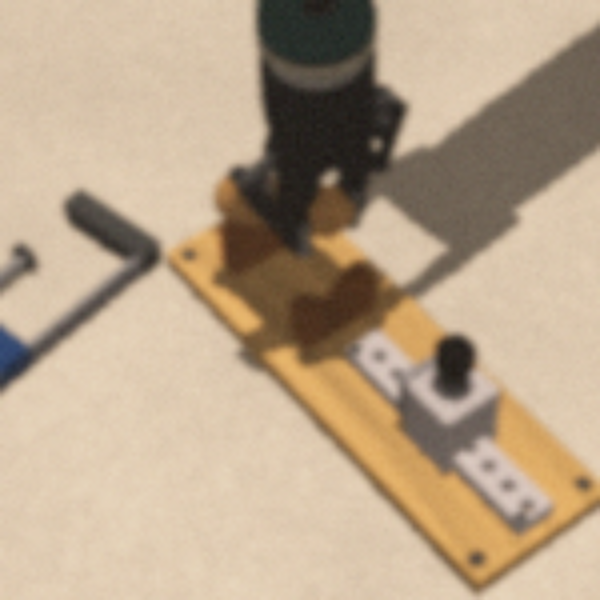

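View pics/side7.png

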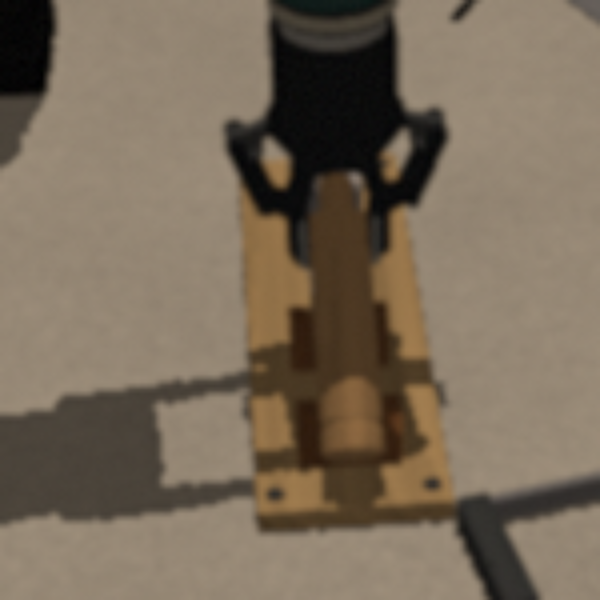

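```bash
python3 -m inch '[[0.004,0,0.003,0,1],[0.004,0,0.0035,0,1],[0.0037,0,0.0042,0,1],[0.0035,0,0.0043,0,1],[0.0032,0,0.0045,0,1],[0.003,0,0.0046,0,1],[0.003,0,0.0048,0,1],[0.0027,0,0.0049,0,1],[0,0,0,0,1]]'
python3 - <<'E'
from hlp import *
s,R=st()
for n in('side','wrist'):
  c=read_camera(n);i=c['color'][:,:,::-1];cv2.imwrite(f'pics/{n}8.png',cv2.resize(i[150:300,190:340],None,fx=4,fy=4) if n=='side' else i)
E
```

```text
time: 11.53
tool_pos: [571.9, 42.5, 72.2]
eef_rot: [-2.31, -2.129, -0.0]
force: [-0.3, -1.5, 1.2]
opening: 36.4
t 11.53 tcp [571.9  42.5  72.2] yaw_y -4.66 jig xy [-0.5 64.5] open 36.4 F [-0.3 -1.5  1.2] tilt [-0.     0.001 -1.   ]
```

View pics/wrist8.png

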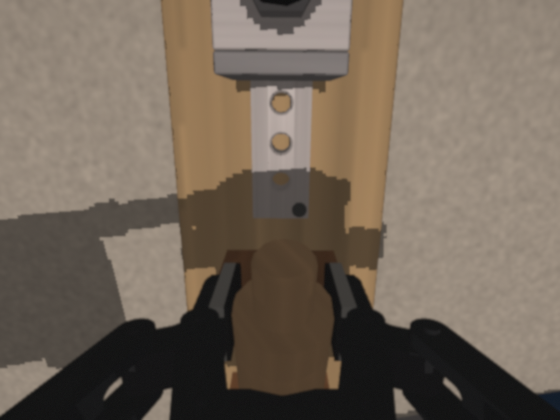

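View pics/side8.png

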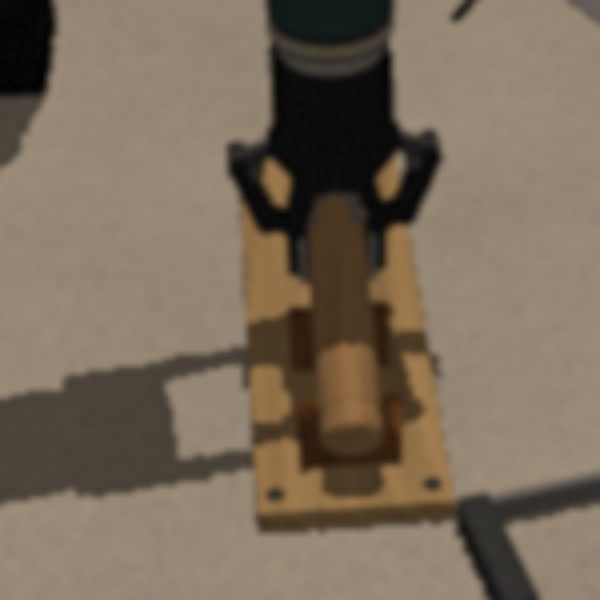

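```bash
python3 -m inch '[[0.0027,0,0.005,0,1],[0.0025,0,0.0051,0,1],[0.0022,0,0.0052,0,1],[0.0018,0,0.0052,0,1],[0.0012,0,0.0053,0,1],[0,0,0.003,0,1],[0,0,0,0,1]]'
python3 - <<'E'
from hlp import *
s,R=st()
for n in('side','scene'):
  c=read_camera(n);i=c['color'][:,:,::-1];cv2.imwrite(f'pics/{n}9.png',cv2.resize(i[150:300,190:340],None,fx=4,fy=4))
E
```

```text
time: 12.22
tool_pos: [572.6, 52.9, 43.7]
eef_rot: [-2.31, -2.128, -0.001]
force: [-1.5, 1.4, 2.3]
opening: 36.5
t 12.22 tcp [572.6  52.9  43.7] yaw_y -4.7 jig xy [-0.6 74.9] open 36.5 F [-1.5  1.4  2.3] tilt [-0.     0.001 -1.   ]
```

View pics/scene9.png

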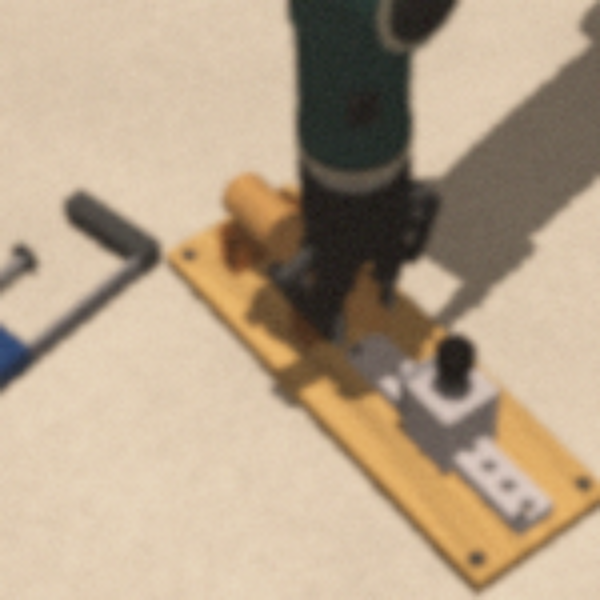

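View pics/side9.png

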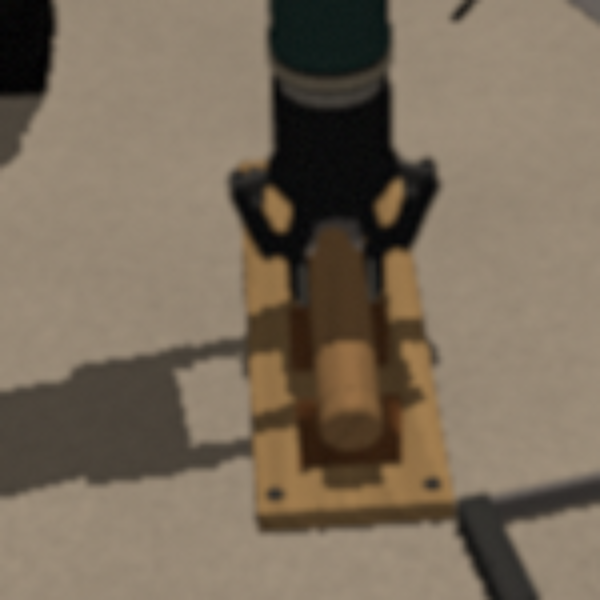

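Nearly horizontal now. I'll ease down until V-block 2 pushes back.

```bash
python3 -m inch '[[0,0,0.002,0,1],[0,0,0,0,1]]' | grep -E 'pos|force'
python3 -m inch '[[0,0,0.001,0,1],[0,0,0,0,1]]'| grep -E 'pos|force'
python3 -m inch '[[0,0,0.001,0,1],[0,0,0,0,1]]'| grep -E 'pos|force'
python3 - <<'E'
from hlp import *
c=read_camera('scene');i=c['color'][:,:,::-1];cv2.imwrite(f'pics/scene10.png',cv2.resize(i[150:300,190:340],None,fx=4,fy=4))
E
```

```text
tool_pos: [572.8, 52.6, 42.4]
force: [-1.2, 4.2, 2.7]
tool_pos: [572.8, 52.3, 41.5]
force: [-0.4, 3.1, 3.5]
tool_pos: [573.0, 52.1, 40.5]
force: [-0.7, 3.9, 2.3]
```

View pics/scene10.png

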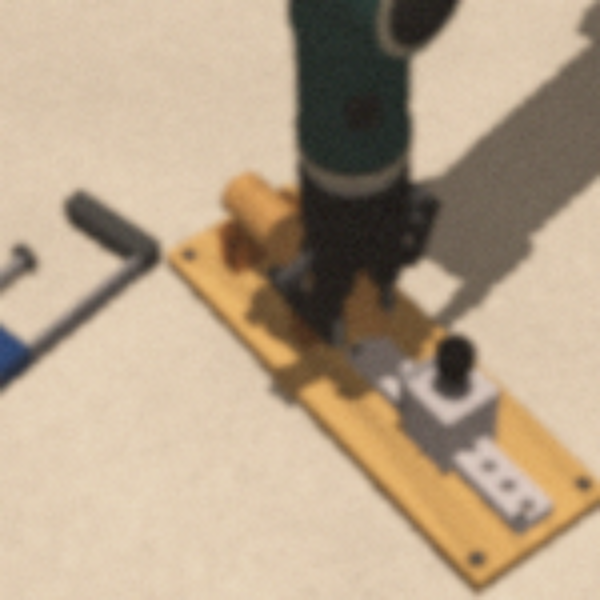

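```bash
python3 -m inch '[[0.0005,0,0.001,0,1],[0,0,0,0,1]]' | grep -E 'pos|force'
python3 -m inch '[[0,0,0.001,0,1],[0,0,0,0,1]]'| grep -E 'pos|force'
python3 -m inch '[[0,0,0.001,0,1],[0,0,0,0,1]]'| grep -E 'pos|force'
python3 - <<'E'
from hlp import *
for n in('side','wrist'):
  c=read_camera(n);i=c['color'][:,:,::-1];cv2.imwrite(f'pics/{n}11.png',cv2.resize(i[180:280,220:320],None,fx=6,fy=6,interpolation=2) if n=='side' else i)
st()
E
```

```text
tool_pos: [572.8, 52.2, 39.2]
force: [-1.2, 1.1, 2.7]
tool_pos: [572.8, 52.3, 38.2]
force: [-0.2, 2.2, 2.6]
tool_pos: [572.9, 52.4, 37.3]
force: [-0.4, 2.0, 2.1]
t 13.47 tcp [572.9  52.4  37.4] yaw_y -4.69 jig xy [-0.3 74.5] open 36.3 F [-0.6  1.1  2. ] tilt [ 0. -0. -1.]
```

View pics/side11.png

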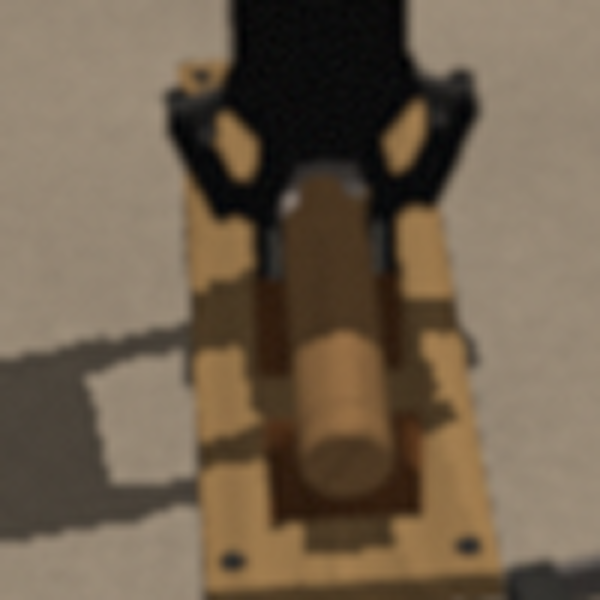

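View pics/wrist11.png

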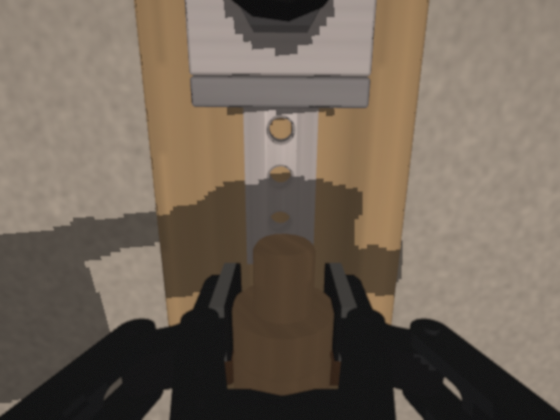

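Foot disc centre is at about (277.5,257.5) in the side view. I'll intersect that ray with the trough's vertical plane to get the foot's height.

```bash
cat >> hlp.py <<'E'
def vplane(c,p,x0=0):
    o,d=ray(c,p); n=np.array([X[0],X[1],0]); o2=o-np.array([O[0],O[1],0]); s=(x0-o2@n)/(d@n); q=o2+s*d
    return q@np.array([U[0],U[1],0]), q[2]
E
python3 - <<'E'
from hlp import *
s=read_state()
a=read_camera('scene');b=read_camera('side');w=wcam(read_camera('wrist'),s)
cv2.imwrite('pics/s12.png',cv2.resize(a['color'][180:260,230:310,::-1],None,fx=7,fy=7,interpolation=2))
f=(220+346/6-.4,180+465/6-.4)
print('foot jig y at z50..80',[(z,np.round([(plane(b,f,z)[:2]-O)@U,(plane(b,f,z)[:2]-O)@X],1)) for z in(50,62,75)])
print('tenon end top edge', [(z,np.round([(plane(w,(284,237),z)[:2]-O)@U,(plane(w,(284,237),z)[:2]-O)@X],1)) for z in(50,62,74)])
E
```

```text
foot jig y at z50..80 [(50, array([-57.6,  -1.3])), (62, array([-70.3,  -2.1])), (75, array([-84.2,  -3. ]))]
tenon end top edge [(50, array([101. ,   0.4])), (62, array([105.8,   0.3])), (74, array([110.6,   0.2]))]
```

View pics/s12.png

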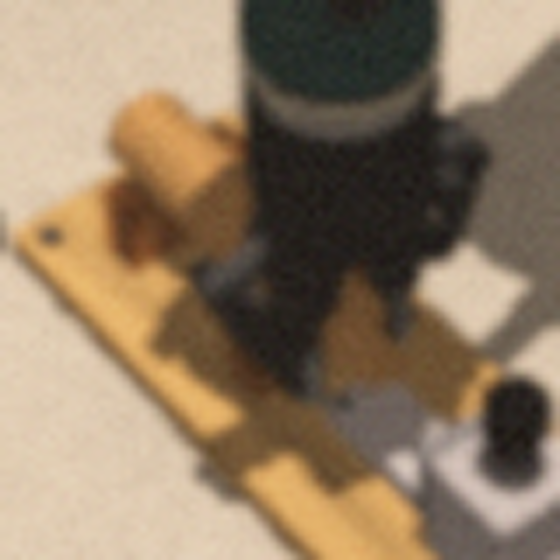

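Foot at y≈-68 and tenon end at ≈107 gives 175 mm, which is consistent. The 3 N is still the pivot reaction, so block 2 hasn't been reached yet. I'll continue down.

```bash
for k in 1; do :; done
python3 -m inch '[[0,0,0.001,0,1],[0,0,0,0,1]]' | grep -E 'pos|force'
python3 -m inch '[[0,0,0.001,0,1],[0,0,0,0,1]]'| grep -E 'pos|force'
python3 -m inch '[[0,0,0.001,0,1],[0,0,0,0,1]]'| grep -E 'pos|force'
```

```text
tool_pos: [572.6, 52.4, 36.4]
force: [-1.7, 1.7, 3.9]
tool_pos: [572.7, 52.4, 36.3]
force: [-3.4, 1.3, 9.4]
tool_pos: [572.8, 52.5, 36.1]
force: [-7.2, 1.6, 16.8]
```

Contact is at TCP z≈36.3. I'll ease off the push, then let go.

```bash
python3 -m inch '[[0,-0.0005,-0.0018,0,1],[0,0,0,0,1]]' | grep -E 'pos|force'
python3 -m inch '[[0,0,0,0,0.2],[0,0,0,0,0],[0,0,0,0,-1],[0,0,0,0,-1],[0,0,0,0,-1],[0,0,0,0,-1]]'
python3 - <<'E'
from hlp import *
for n in('side','wrist'):
  c=read_camera(n);i=c['color'][:,:,::-1];cv2.imwrite(f'pics/{n}13.png',cv2.resize(i[180:280,220:320],None,fx=6,fy=6,interpolation=2) if n=='side' else i)
st()
E
```

```text
tool_pos: [572.6, 52.4, 36.7]
force: [-0.0, 1.9, 2.5]
time: 14.78
tool_pos: [571.9, 52.5, 35.7]
eef_rot: [-2.31, -2.128, 0.001]
force: [0.3, -0.6, -0.7]
opening: 85.3
t 14.88 tcp [572.1  52.5  35.9] yaw_y -4.7 jig xy [-1.1 74.5] open 85.6 F [ 0.2  0.2 -0.5] tilt [-0. -0. -1.]
```

View pics/side13.png

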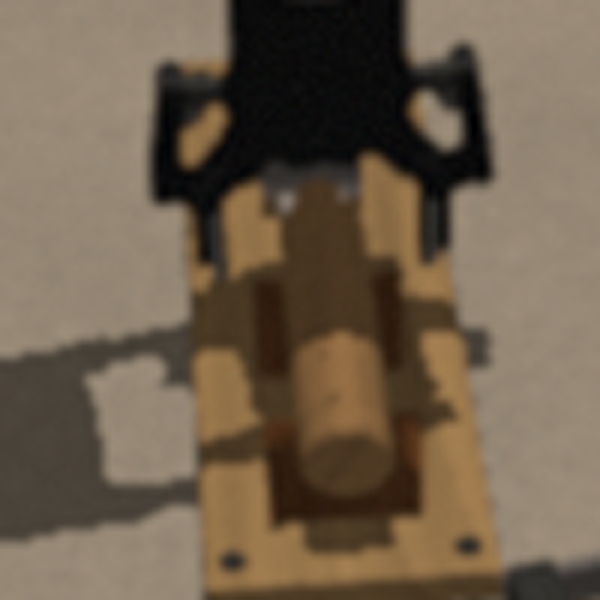

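View pics/wrist13.png

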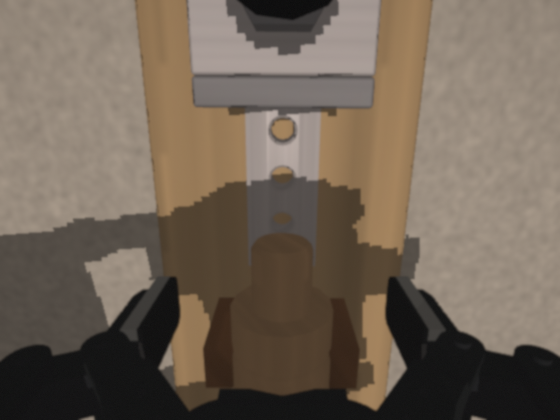

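The leg lies in both grooves, centred, with the tenon toward the stop. I'll rise and check it from above.

```bash
python3 -m inch '[[0,0,-0.01,0,-1],[0,0,-0.02,0,-1],[0,0,-0.025,0,-1],[0,0,-0.03,0,-1],[0,0,-0.03,0,-1],[0,0,-0.03,0,-1],[0,0,-0.03,0,-1],[0,0,0,0,-1],[0,0,0,0,-1]]'
python3 - <<'E'
from hlp import *
s,R=st();w=wcam(read_camera('wrist'),s)
for n in('side','scene','wrist'):
  c=read_camera(n);i=c['color'][:,:,::-1];cv2.imwrite(f'pics/{n}14.png',cv2.resize(i[150:300,200:350],None,fx=4,fy=4,interpolation=2) if n!='wrist' else i)
E
```

```text
time: 15.63
tool_pos: [574.3, 52.6, 215.0]
eef_rot: [2.307, 2.126, 0.008]
force: [-0.3, 0.3, -0.4]
opening: 85.3
t 15.63 tcp [574.3  52.6 215. ] yaw_y -4.7 jig xy [ 1.  74.8] open 85.3 F [-0.3  0.3 -0.4] tilt [ 0.007  0.    -1.   ]
```

View pics/scene14.png

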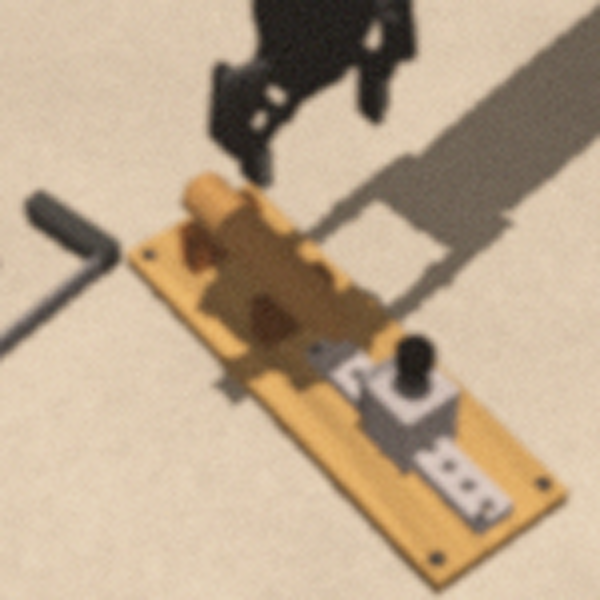

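View pics/wrist14.png

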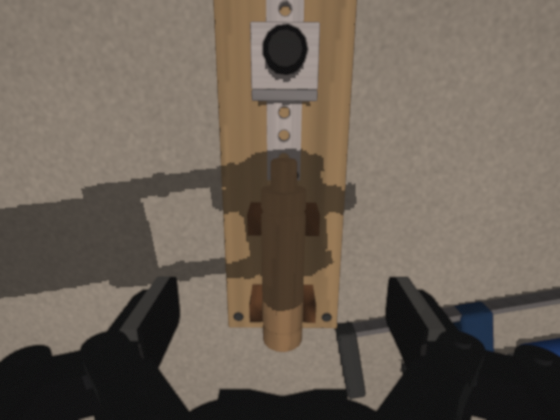

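View pics/side14.png

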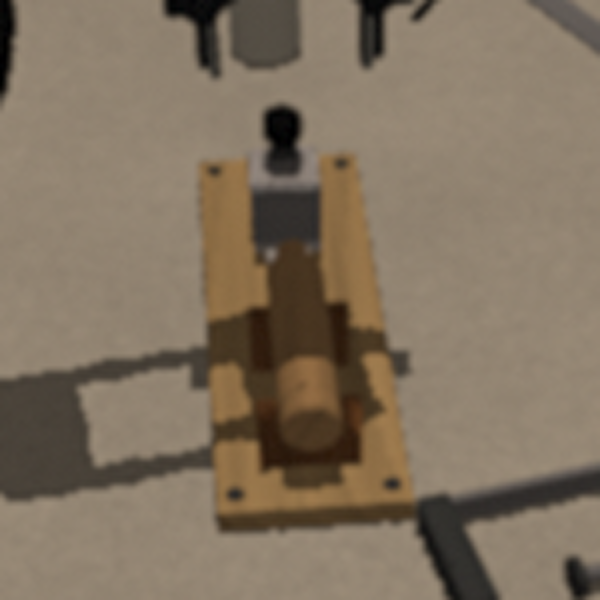

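The leg is seated: body rows 180–345 are centred on blocks at rows 218 and 304, and the tenon faces the stop. Next I'll check glue clearance and approach the knob.

```bash
python3 - <<'E'
from hlp import *
a=read_camera('scene');b=read_camera('side')
print('glue',plane(a,(377,344),0),plane(b,(266,163),0))
go([582.0,157,160])
E
python3 -m inch '[[0.012,0,0.005,0,-1],[0.015,0,0.005,0,-1],[0.015,0,0.005,0,-1],[0.015,0,0.005,0,-1],[0.015,0,0.005,0,-1],[0.015,0,0.005,0,-1],[0.01,0,0.01,0,-1],[0.008,0,0.01,0,-1],[0,0,0.005,0,-1],[0,0,0,0,-1]]'
python3 - <<'E'
from hlp import *
s,R=st()
go([582.0,157,90])
for n in('side','scene','wrist'):
  c=read_camera(n);i=c['color'][:,:,::-1];cv2.imwrite(f'pics/{n}15.png',cv2.resize(i[150:300,200:350],None,fx=4,fy=4,interpolation=2) if n!='wrist' else i)
E
```

```text
glue [617.69318196 453.99742617   0.        ] [607.70111852 432.23699223   0.        ]
t 15.93 tcp [571.1  52.4 209.3] yaw_y -4.7 jig xy [-2.1 74.3] open 85.4 F [-0.5  0.3  0.6] tilt [-0.003 -0.    -1.   ]
tool shift mm [105.1   2.4  49.3]
time: 16.77
tool_pos: [579.3, 157.1, 153.6]
eef_rot: [-2.308, -2.128, 0.006]
force: [0.1, 0.7, 0.2]
opening: 85.2
t 16.77 tcp [579.3 157.1 153.6] yaw_y -4.64 jig xy [ -2.9 179.4] open 85.2 F [0.1 0.7 0.2] tilt [-0.004 -0.001 -1.   ]
t 16.77 tcp [579.3 157.1 153.6] yaw_y -4.64 jig xy [ -2.9 179.4] open 85.2 F [0.1 0.7 0.2] tilt [-0.004 -0.001 -1.   ]
tool shift mm [ 0.2  2.9 63.6]
```

View pics/wrist15.png

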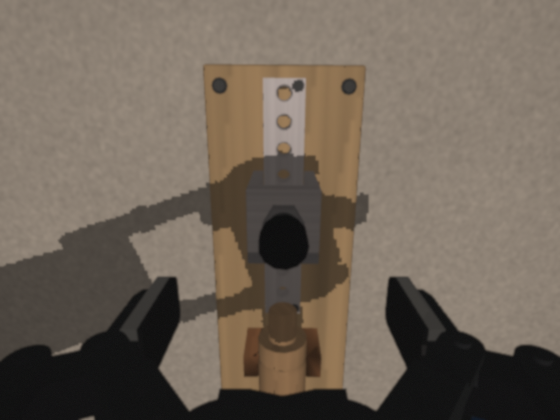

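View pics/side15.png

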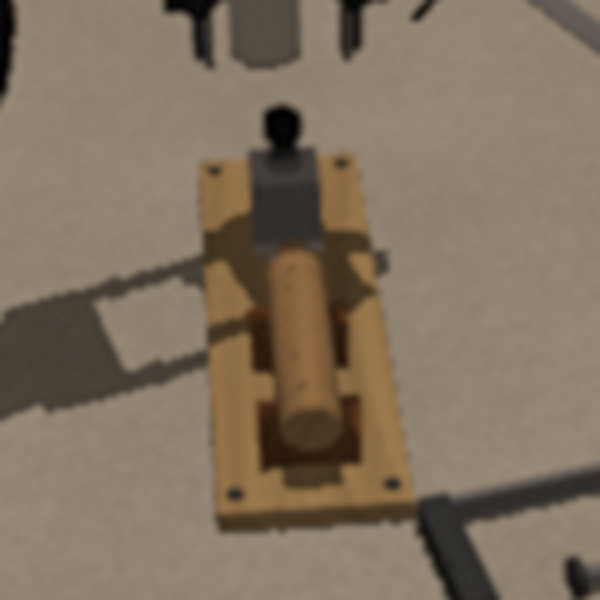

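View pics/scene15.png

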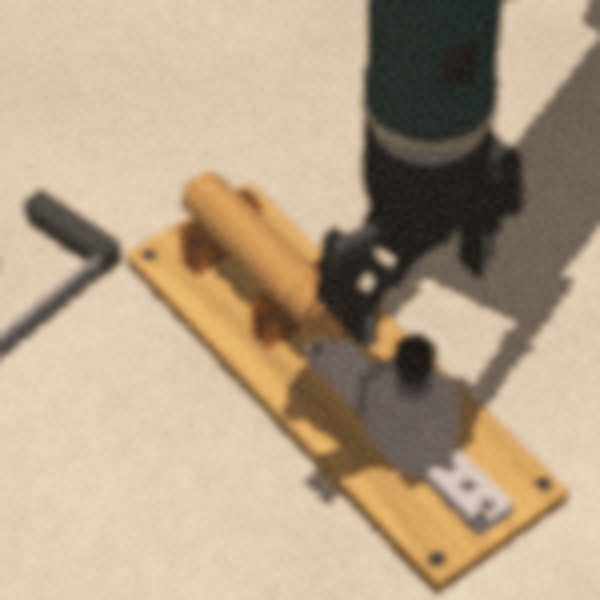

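```bash
python3 -m inch '[[0,0,0,0,-1],[0,0,0,0,-1]]' | grep -E 'pos|force'
python3 - <<'E'
from hlp import *
s,R=st();c=read_camera('wrist');w=wcam(c,s)
i=c['color'];cv2.imwrite('pics/w16.png',cv2.resize(cv2.convertScaleAbs(i[190:330,210:360,::-1],alpha=3,beta=10),None,fx=4,fy=4,interpolation=2))
g=i.max(2); m=(g<28).astype(np.uint8); m[300:]=0; m[:,:230]=0;m[:,340:]=0
n,l,stt,ce=cv2.connectedComponentsWithStats(m)
for k in range(1,n):
  if stt[k,4]>200: print(stt[k],ce[k]); p=ce[k]
for z in(112,124): q=plane(w,p,z); print(z,q,(q[:2]-O)@U,(q[:2]-O)@X)
# same camera geometry check on earlier tenon pixel, relative to tool: expected x -3.7 at 28.5 below TCP
T=c['T_tool_cam'];d=T[:3,:3]@np.linalg.inv(c['K'])@np.array([281.7,261.2,1]);print('tenon rel',T[:3,3]+d*((-28.5*-1)-T[2,3])/d[2])
E
```

```text
tool_pos: [581.4, 156.7, 157.0]
force: [0.2, -1.1, -0.1]
t 17.08 tcp [581.4 156.7 157. ] yaw_y -4.75 jig xy [ -0.7 179.1] open 85.2 F [ 0.2 -1.1 -0.1] tilt [ 0.001  0.    -1.   ]
[ 258  214   48   54 2046] [281.23411535 240.86021505]
112 [581.13570235 157.83017829 112.        ] 180.1978137353319 -1.1230485020313834
124 [581.55317737 162.76957776 124.        ] 185.15481821656059 -1.1307378500591556
tenon rel [-3.66293339 -0.16679367 28.5       ]
```

View pics/w16.png

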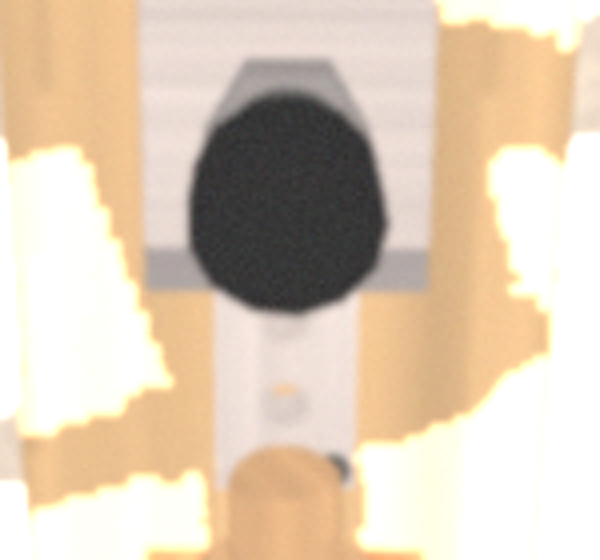

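The knob is at jig y = 180.2 and x = -1.1, within 1.5 mm of the TCP. I'll descend and grip.

```bash
python3 -m inch '[[0.001,0,0.01,0,-1],[0,0,0.015,0,-1],[0,0,0.015,0,-1],[0,0,0.015,0,-1],[0,0,0.01,0,-1],[0,0,0,0,-1],[0,0,0,0,-1],[0,0,0,0,-1]]'
python3 -c "
from hlp import *
st()"
python3 -m inch '[[0,0,0,0,1],[0,0,0,0,1],[0,0,0,0,1],[0,0,0,0,1],[0,0,0,0,1],[0,0,0,0,1],[0,0,0,0,1]]'
python3 - <<'E'
from hlp import *
s,R=st()
for n in('side','scene','wrist'):
  c=read_camera(n);i=c['color'][:,:,::-1];cv2.imwrite(f'pics/{n}17.png',cv2.resize(i[150:300,200:350],None,fx=4,fy=4,interpolation=2) if n!='wrist' else i)
E
```

```text
time: 17.8
tool_pos: [581.6, 158.3, 91.8]
eef_rot: [2.31, 2.128, 0.001]
force: [-0.3, -0.0, 0.4]
opening: 85.4
t 17.8 tcp [581.6 158.3  91.8] yaw_y -4.7 jig xy [ -0.7 180.7] open 85.4 F [-0.3 -0.   0.4] tilt [ 0.001  0.    -1.   ]
time: 18.38
tool_pos: [581.1, 158.3, 91.9]
eef_rot: [2.311, 2.128, 0.001]
force: [-2.0, -0.8, 5.2]
opening: 26.1
t 18.38 tcp [581.1 158.3  91.9] yaw_y -4.7 jig xy [ -1.2 180.6] open 26.1 F [-2.  -0.8  5.2] tilt [ 0.  0. -1.]
```

View pics/wrist17.png

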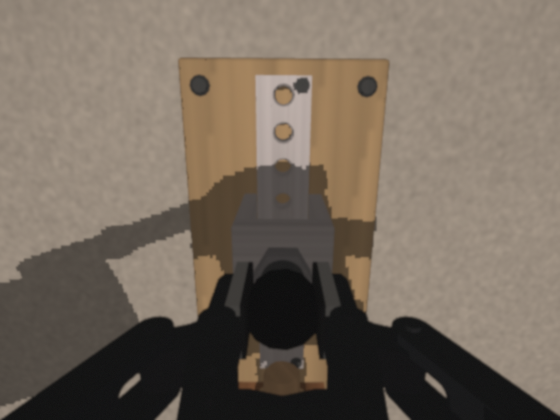

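View pics/side17.png

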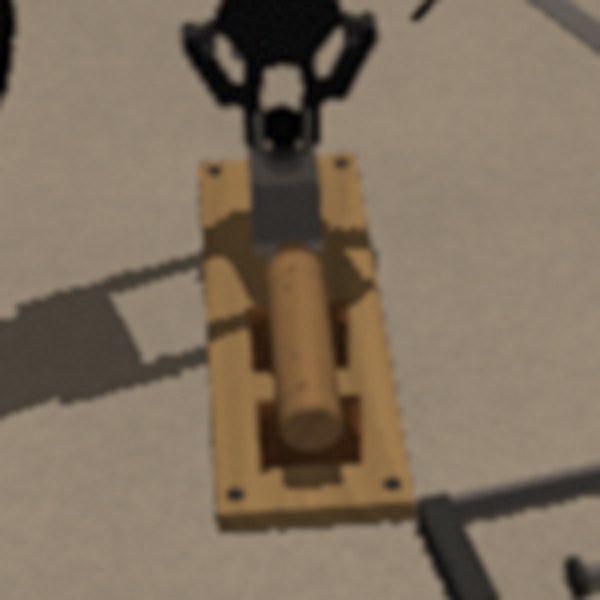

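The knob is between the pads at 26.1 mm; the leg read 36.8 for 38, so a ~1.5 mm offset fits 28. Pulling up.

```bash
python3 -m inch '[[0,0,-0.0025,0,1],[0,0,-0.0025,0,1],[0,0,0,0,1]]'| grep -E 'pos|force'
python3 -m inch '[[0,0,-0.0025,0,1],[0,0,-0.0025,0,1],[0,0,0,0,1]]'| grep -E 'pos|force'
python3 -m inch '[[0,0,-0.002,0,1],[0,0,-0.0015,0,1],[0,0,0,0,1]]'| grep -E 'pos|force|open'
```

```text
tool_pos: [581.0, 158.2, 95.5]
force: [3.9, 2.1, -6.8]
tool_pos: [581.0, 158.2, 100.7]
force: [3.9, 1.7, -8.7]
tool_pos: [580.9, 158.2, 104.0]
force: [5.5, 1.5, -10.5]
opening: 26.0
```

```bash
python3 -m inch '[[0,0,-0.0015,0,1],[0,0,0,0,1]]'| grep -E 'pos|force'
python3 -m inch '[[0,0,-0.001,0,1],[0,0,0,0,1]]'| grep -E 'pos|force'
python3 -m inch '[[0,0,-0.001,0,1],[0,0,0,0,1]]'| grep -E 'pos|force|open'
```

```text
tool_pos: [580.9, 158.2, 105.2]
force: [5.7, 1.8, -11.6]
tool_pos: [581.0, 158.2, 106.1]
force: [6.4, 2.0, -10.3]
tool_pos: [581.0, 158.2, 107.0]
force: [6.1, 1.9, -11.8]
opening: 26.2
```

```bash
python3 -m inch '[[0,0,-0.0007,0,1],[0,0,0,0,1]]'| grep -E 'pos|force'
python3 -m inch '[[0,0,-0.0005,0,1],[0,0,0,0,1],[0,0,0,0,1]]'| grep -E 'pos|force|open'
```

```text
tool_pos: [580.9, 158.2, 107.1]
force: [6.8, 2.4, -15.3]
tool_pos: [580.9, 158.2, 107.1]
force: [8.4, 2.3, -17.8]
opening: 25.9
```

The end stop is felt: the force is climbing while the position stays at 107.1, a rise of 15.2 mm. I'll hold, then check visually.

```bash
python3 -m inch '[[0,0,0,0,1],[0,0,0,0,1],[0,0,0,0,1],[0,0,0,0,1],[0,0,0,0,1],[0,0,0,0,1],[0,0,0,0,1],[0,0,0,0,1],[0,0,0,0,1],[0,0,0,0,1]]'| grep -E 'pos|force|open|time'
python3 - <<'E'
from hlp import *
s,R=st()
for n in('side','scene'):
  c=read_camera(n);i=c['color'][:,:,::-1];cv2.imwrite(f'pics/{n}18.png',cv2.resize(i[150:300,200:350],None,fx=4,fy=4,interpolation=2))
E
```

```text
time: 21.03
tool_pos: [580.9, 158.2, 107.1]
force: [8.0, 2.5, -18.0]
opening: 26.0
t 21.03 tcp [580.9 158.2 107.1] yaw_y -4.7 jig xy [ -1.4 180.5] open 26.0 F [  8.    2.5 -18. ] tilt [-0. -0. -1.]
```

View pics/side18.png

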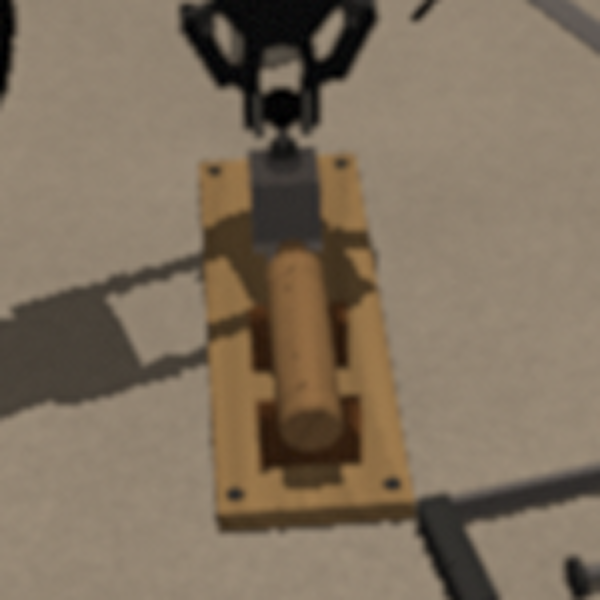

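View pics/scene18.png

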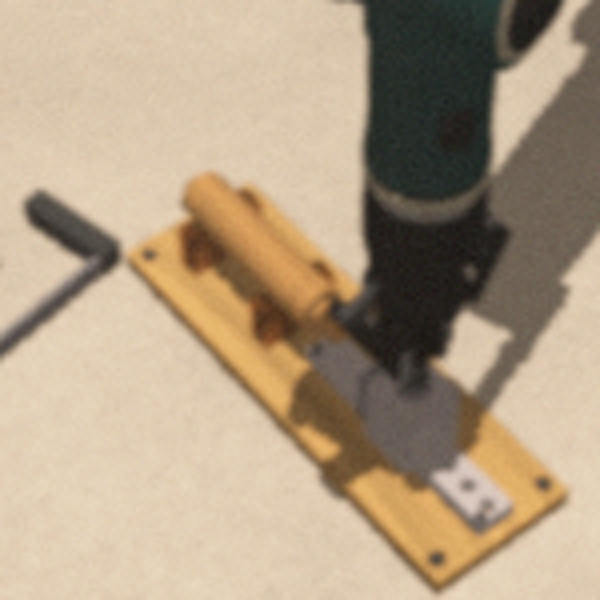

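The knob is up, with its stem visible above the stop and its centre moved from row ~130 to ~107 in the side crop. The grip is steady and the leg is undisturbed in both blocks. Handing in.

Run:
```python
from rig import *
print(hand_in())
```

```text
the job is handed in; nothing more can be done
None
```

The leg is lying in both V-blocks with its tenon towards the stop, let go. The index pin is held up against its end stop by its knob. I handed the job in at about 21 s of the 45 s allowed; no verdict was given.

**Leg:** The tool can't tilt, so I gripped the leg just under its shoulder and tipped it over the first V-block, letting it pivot between the pads. Contact with the block was where I expected it (y −73.5 mm, against −74). Measured just before release, the foot was at about y −68 mm and the tenon end at about +107 mm, so the middle is roughly 5 mm from the cradle centre. Pictures taken after release and again while holding the knob show it seated and undisturbed.

**Pin:** The TCP rose 15.2 mm with the knob in the grip. The force followed the spring up to about 12 N, then climbed to 18 N with no further movement, which is the end stop. It held steady for 0.8 s, and the pictures show the knob up with its stem visible.

**Disagreements and gaps:**
- **Wrist camera:** from high up it read 4 mm or more off the other two cameras along the jig. I used the two-camera values, which the close-up views and the block contact confirmed.
- **Sideways pull:** about 8 N of sideways force remained on the tool while holding the knob.
- **Not measured:** I didn't measure the leg's final angle and height after release, only judged them from pictures. I also didn't re-measure the drill, clamp, glue bottle and offcut at the end, but nothing came near them.

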